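Feel for the spindle's flat and hold the chain sprocket on it

TASK

Turn the red isolator handle anticlockwise to OFF (white pointer to the white mark) before you touch the spindle. Then take the bare spindle in the fingers, feel for its set-screw flat and turn the spindle until the flat faces squarely out of the open side of the yellow chain guard; only after that fit the loose sprocket over it, hub up, with its set-screw square on the flat and all the way down on the shoulder. Finish still gripping the sprocket and pressing it firmly down there, so that I can tighten the screw, and leave the other loose things on the bench where they are.

Things in the scene. Friction and masses are not known exactly. Their poses are not given: they have to be found in the camera images.
- isolator (a joint): Angle of the rotary isolator's handle. 1.05 = ON (pointer at the black mark), 0 = OFF (pointer at the white mark), with a stop at each end; falling values turn anticlockwise seen from above. It stays where it is left (about 0.12 N m of drag).
- isolator_grip (a point): Grip point of the red isolator handle: on its vertical turning axis, 90 above the bench, 12 below the handle's top. Handle: upright bar 56 long, 14 wide, 26 high on a 45 dia. disc, on a grey enclosure 95 x 95, 68 high, fixed to the bench, yellow plate on top. Axes turn with the handle: x along the bar towards its white pointer end, z up.
- drive: Drive unit, fixed. Origin at bench level under the spindle axis; +x points out of the open side of the chain guard (roughly away from the robot), y to the motor. Base plate x -95..105, y -95..190. Yellow guard sheet 112 high along x = -94, short returns at y = -94 and 188. Gearbox 80 x 80, 82 high, at y = 135, its own fixed sprocket 49 dia., up to 126 high; motor from it to x = 170, 109 high.
- spindle: Bare vertical steel spindle, turns without stops, stays where left (drag 0.06 N m). Origin on its axis on top of its shoulder ring (33 dia.), 94 above the bench. Shaft 20 dia., 52 tall above the shoulder, top edge chamfered 2. A flat is milled along its whole length 7 from the axis, so it measures 17 across the flat, 20 elsewhere. x points squarely out of the flat, z up.
- sprocket: Loose steel sprocket, 0.29-0.43 kg, hub up. Origin on its axis at the underside, z up. Toothed disc 66 dia., 8 thick; hub 45 dia. above it up to 36; bore 21.8 through. Set-screw in the hub on +x, 22 above the underside: outside to 31 from the axis (brass head 8 dia.), inside its 5.5 dia. tip stands in the bore to 7.9 from the axis: it stops on the shaft's end if over 40 degrees off the flat.
- set_screw (a point): Outer end of the sprocket's set-screw: 31 mm from the sprocket's axis on its +x side, 22 mm above its underside.
- cash_tin: Bystander: green-grey steel cash tin 150 x 200, 75 high, its lid propped open and leaning back on its +x side to 220 high. Origin in the middle of its underside.
- padlock: Bystander: brass padlock lying flat, body 48 x 40 x 18, shackle to 57 mm on +x. Origin in the middle of the body's underside.
- tally_counter: Bystander: chrome hand tally counter, 47 dia., 24 high, finger ring on its -x side. Origin in the middle of its underside.
- seal_1: Bystander: orange plastic security seal, about 143 long (x) and 20 wide, 10 high. Origin under the middle of its block.
- seal_2: Bystander: a second orange security seal like seal_1.
- scale_weight: Bystander: squat black cast-iron 2 kg weight, 96 dia., 60 high with its handle. Origin in the middle of its underside.
- flat (a point): Middle of the spindle's milled flat: 7 mm from the axis on the spindle's +x side, 35 mm above the shoulder.
There are look-alikes about, which are no part of the job. Leave any brown look-alike of the part that bears isolator alone.

How it is judged (in metres and radians):
On the way, in this order (a step that is already met when the one before it is completed fails the run):
1. the isolator stands at OFF (value of joint isolator below 0.1 rad), for 0.2 s.
2. the bare spindle, in the fingers and with the sprocket not yet on it, has its flat facing out of the open side of the guard (within 11 degrees) (angle between the x axis of spindle and the x axis of drive, either way round below 0.2 rad and x of flat in the frame of drive above 0.003 m and distance between sprocket and spindle above 0.08 m and contact force between the fingers and spindle above 2 N), for 0.2 s.
At the end, for the whole second after the job is handed in: Isolator OFF; flat facing out of the guard's open side within 11 degrees; sprocket upright on the shoulder (within 3 mm), set-screw over the flat within 11 degrees, still gripped and pressed on the spindle with over 6 N (its weight is under 4.3 N), at rest (value of joint isolator below 0.1 rad and angle between the x axis of spindle and the x axis of drive, either way round below 0.2 rad and x of flat in the frame of drive above 0.003 m and z of sprocket in the frame of spindle between -0.003 and 0.003 m and horizontal distance between sprocket and spindle below 0.003 m and angle between sprocket's own z axis and vertical below 0.08 rad and angle between the x axis of sprocket and the x axis of spindle, either way round below 0.2 rad and x of set_screw in the frame of spindle above 0.02 m and contact force between the fingers and sprocket above 3 N and contact force between sprocket and spindle above 6 N and linear speed of sprocket below 0.02 m/s); the arm keeps its last pose, push and grip.
It fails at once if the spindle is touched before the isolator is off (contact force between the fingers and spindle above 1 N and value of joint isolator above 0.2 rad).
It fails at once if a bystander on the bench is shifted by more than 2 cm (distance of any of cash_tin, padlock, tally_counter, seal_1, seal_2, scale_weight from where it was at the start of the episode above 0.02 m).
It also fails if it takes over 72 s, if anything falls off the work surface, if the arm or the gripper's body presses on something with over 40 N, if the wrist force passes 120 N, or if a joint passes its speed limit or range.

ROBOT

A 6-joint arm with a two-finger parallel gripper is mounted at the origin on the work surface. World frame = base frame: x ahead of the robot, y to its left, z up, the work surface at z = 0. Lengths are in mm, angles in degrees, forces in N, time in s.
With the tool pointing down it reaches from about 325 to 850 mm from the base axis. Payload 15.5 kg.
Tool frame: the origin (TCP) lies midway between the tips of the shut fingers; the grasp point (between the pads) lies 19 mm behind it; z points along the fingers, y is the direction in which the jaws open and shut (so a half turn about z gives the same grasp; the last joint's range is limited). The gripper opens to 91 mm and grips with 3 to 60 N. Pads are 32 mm wide; open, the fingers measure 118 mm over their backs; the gripper's body (76 mm by 178 mm) begins 60 mm behind the grasp point.
Start: joints at [62.939, 28.281, 77.091, -0, 74.628, -5.472], TCP at [229.962, 581.157, 213.915] pointing down, gripper open.
Joint ranges: [-166.48, 166.48], [-47.26, 123.95], [12.59, 153.08], [-70.14, 250.14], [6.76, 159.57], [-176.63, 176.63]. Speed limits (degrees/s): [108.29, 108.29, 147.25, 172.46, 172.46, 172.46].

INTERFACE

Orientations are given as [roll, pitch, yaw] about the fixed x, y, z axes, in that order (R = Rz(yaw) Ry(pitch) Rx(roll)).
In Python, from cell import robot gives the robot as it stands.
- The arm moves only by the tool move_arm, never from a script. Its argument "deltas" is a list of rows, each an object of numbers: "x", "y", "z": the shift along the world's x, y, z in mm; "rx", "ry", "rz": the turn, a rotation vector about the world's x, y, z in rad. A call has 1 to 8 rows; each row is the pose to reach, as a shift and turn from the pose measured when the call began; what a row does not reach only later rows make up. A row lasts 1/10 s, in which the tool goes at most 50 mm and 8.59 degrees, less where a joint would pass 70% of its speed; a pose out of reach is approached as far as the arm can. A call with a gripper value outside its range is refused whole. "fingers" is the opening, from 0 (shut) to 1 (fully open), set as the call begins (left out, the last holds). The fingers move at their own pace and stop on an object; "squeeze" is the grip in N (left out, the last holds). Time passes only in rows, so rows that repeat a pose let the fingers close. It gives the time, the measured TCP pose, the force and the opening at its end, in the units of the state.
- robot.sense(): the state, without advancing time (a new reading comes with each control period).
- robot.snapshot(name): name is "scene" or "side" or "wrist"; returns the picture (384x512x3 uint8, red, green, blue); there is no depth.
- robot.camera_info(name): a dict with "fx", "fy", "cx", "cy" (pixels), "k1" (the pictures are not rectified: a ray, as slopes to the right and down, at radius r is drawn at 1 + k1 r^2 times it, then the intrinsics apply), "world_from_camera" (4x4, takes a point from camera to world coordinates). Camera axes: x right, y down, z forward; pixel columns grow to the right and rows downward; lengths in mm; the calibration is good to about 2 mm. A picture is of the moment at which its call begins: read the wrist's pose just before it. camera_info takes no time and is no camera call; for the wrist camera it gives the pose at the moment of the call.
- robot.sign_off(): hands the job in, once; it reports no verdict.
The state is a dict: "time_s": time; "joint_positions": joint angles; "qvel": joint speeds; "joint_torque": joint torques, N m; "ee_pos": TCP position; "tcp_rot": TCP orientation; "ft_force": force on the tool from outside, world axes, zero at the start; "ft_torque": the same for the moment, N m; "opening": opening from 0.0 (shut) to 1.0 (fully open).
Only numpy, scipy, OpenCV 4.12 (cv2) and the standard library are available. Lean on these libraries where they do the work, as an engineer would, in place of code of your own. Each camera call takes 0.05 s, during which the arm holds its last target. There are 200 camera calls.

## Working session

There is one attempt and no reset: what is moved stays moved. The work goes in short steps, Python scripts to look and compute and a tool call to move; the robot and the scene stay as the last step left them, time stands still between calls to the robot, and variables do not carry over. Pictures are saved under pics/ and viewed, about 8 in all and at most 12, crops included, and the job is handed in when it is done.

Besides the shell and the picture viewer there is one more tool, called after ">>>" as name(argument=value, ...) on one line, values as JSON. move_arm: Moves the arm, as the interface text tells. Its arguments: {"type":"object","properties":{"deltas":{"type":"array","items":{"type":"object","properties":{"x":{"type":"number"},"y":{"type":"number"},"z":{"type":"number"},"rx":{"type":"number"},"ry":{"type":"number"},"rz":{"type":"number"}}}},"fingers":{"type":"number"},"squeeze":{"type":"number"}},"required":["deltas"]}

```bash
mkdir -p pics
cat > h.py <<'E'
import numpy as np, cv2
from cell import robot
def ray(info,u,v):
    d=np.array([(u-info['cx'])/info['fx'],(v-info['cy'])/info['fy']]); s=d.copy()
    for _ in range(20): s=d/(1+info['k1']*(s@s))
    T=np.array(info['world_from_camera']); return T[:3,3],T[:3,:3]@np.array([s[0],s[1],1])
def at_z(info,u,v,z):
    o,d=ray(info,u,v); return o+d*(z-o[2])/d[2]
def proj(info,p):
    T=np.array(info['world_from_camera']); c=T[:3,:3].T@(np.array(p)-T[:3,3]); s=c[:2]/c[2]; s=s*(1+info['k1']*(s@s))
    return s[0]*info['fx']+info['cx'],s[1]*info['fy']+info['cy']
def snap(n,f):
    im=robot.snapshot(n)[:,:,::-1]; cv2.imwrite(f'pics/{f}.png',im); return im
def big(im,x0,y0,x1,y1,s,f): cv2.imwrite(f'pics/{f}.png',cv2.resize(im[y0:y1,x0:x1],None,fx=s,fy=s,interpolation=cv2.INTER_CUBIC))
E
python3 - <<'E'
from h import *
np.set_printoptions(suppress=True,precision=3)
a=snap('scene','s0');b=snap('side','d0');c=snap('wrist','w0')
top=np.hstack([a,b]);cv2.imwrite('pics/a0.png',cv2.resize(a,(800,600),interpolation=cv2.INTER_CUBIC));cv2.imwrite('pics/b0.png',cv2.resize(b,(800,600),interpolation=cv2.INTER_CUBIC))
for n in('scene','side','wrist'):
  i=robot.camera_info(n);print(n,i['fx'],i['cx'],i['cy'],i['k1'],np.array(i['world_from_camera']))
print(robot.sense())
E
```

```text
scene 497.93730680565886 252.16336816425712 193.56533663752904 -0.16568702803206037 [[  -0.522    0.713   -0.467 1256.364]
 [   0.853    0.436   -0.287  468.61 ]
 [  -0.001   -0.548   -0.836 1426.307]
 [   0.       0.       0.       1.   ]]
side 422.2494966708043 255.48277369308497 194.04977943351835 -0.03233742299570208 [[   0.983   -0.115    0.141  365.201]
 [  -0.182   -0.672    0.718 -903.23 ]
 [   0.012   -0.732   -0.682  962.161]
 [   0.       0.       0.       1.   ]]
wrist 342.27503634974147 251.36302071381206 191.04803809210148 0.010127294438332681 [[  0.367   0.889   0.274 152.405]
 [  0.93   -0.351  -0.109 611.824]
 [ -0.001   0.295  -0.956 385.259]
 [  0.      0.      0.      1.   ]]
{'time_s': 0.15, 'joint_positions': array([62.939, 28.308, 77.118, -0.002, 74.63 , -5.471]), 'qvel': array([ 0.098, -0.133, -0.128, -0.082, -0.039,  0.035]), 'joint_torque': array([ -0.001, -87.92 , -38.205,   0.07 ,   0.05 ,  -0.   ]), 'ee_pos': array([229.845, 580.887, 213.467]), 'tcp_rot': array([-179.944,   -0.003,  158.41 ]), 'ft_force': array([-0.436,  0.085, -0.156]), 'ft_torque': array([-0.034, -0.004,  0.004]), 'opening': 1.0041078336055145}
```

View pics/a0.png

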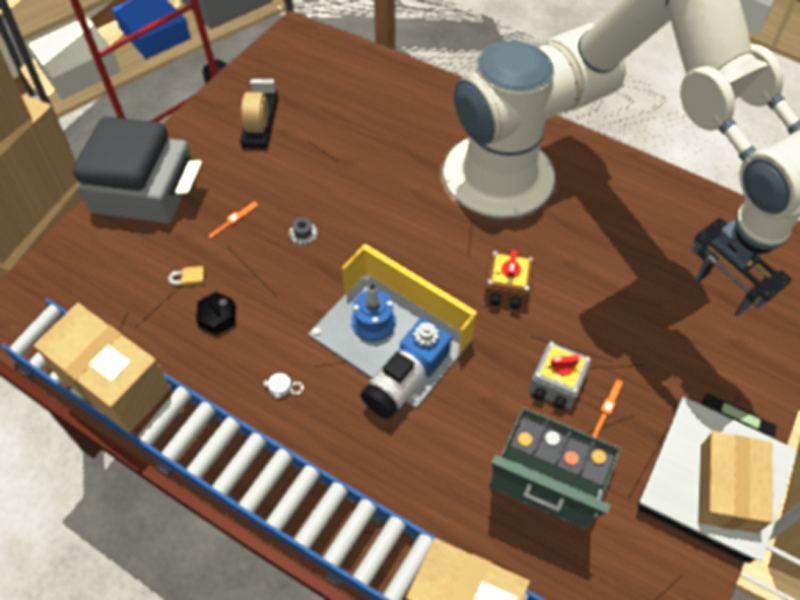

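View pics/b0.png

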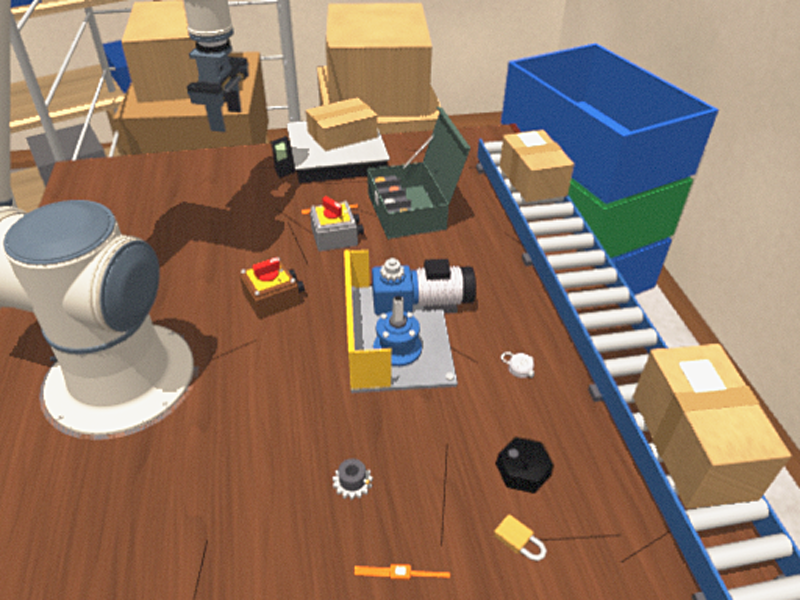

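The scene view shows two isolators: one with a brown enclosure at (510,270) and one with a grey enclosure at (562,370). Grey fits the description. The spindle is at (372,300), the sprocket at (303,230) and the guard runs from (350,262) to (470,325). I'll confirm these in one enlarged crop.

Run:
```python
from h import *
a=cv2.imread('pics/s0.png');b=cv2.imread('pics/d0.png')
def t(im,cx,cy,w,h): return cv2.resize(im[cy-h//2:cy+h//2,cx-w//2:cx+w//2],(400,300),interpolation=cv2.INTER_CUBIC)
m=np.vstack([np.hstack([t(a,359,239,60,45),t(a,250,213,120,90)]),np.hstack([t(a,194,147,40,30),t(b,225,306,40,30)])])
cv2.imwrite('pics/m1.png',m)
i=robot.camera_info('scene');j=robot.camera_info('side')
def tri(p,q):
    o1,d1=ray(i,*p);o2,d2=ray(j,*q);A=np.c_[d1,-d2];s=np.linalg.lstsq(A,o2-o1,rcond=None)[0];x=o1+d1*s[0];y=o2+d2*s[1];return (x+y)/2,np.linalg.norm(x-y)
k=.64
for n,p,q in [('iso',(565,363),(332,210)),('brown',(512,265),(267,270)),('spin',(372,288),(398,299)),('spr',(303,225),(351,468))]:
  print(n,tri(np.array(p)*k,np.array(q)*k))
```

```text
iso (array([450.31290136, 370.07450389,  76.85507634]), np.float64(5.005505205724156))
brown (array([294.16235776, 171.94322208,  81.68641524]), np.float64(5.265707608611661))
spin (array([533.63407966, -27.89934047, 142.91405018]), np.float64(2.043947184145687))
spr (array([ 407.21310527, -299.16909119,   34.68510581]), np.float64(2.107307676501502))
```

View pics/m1.png

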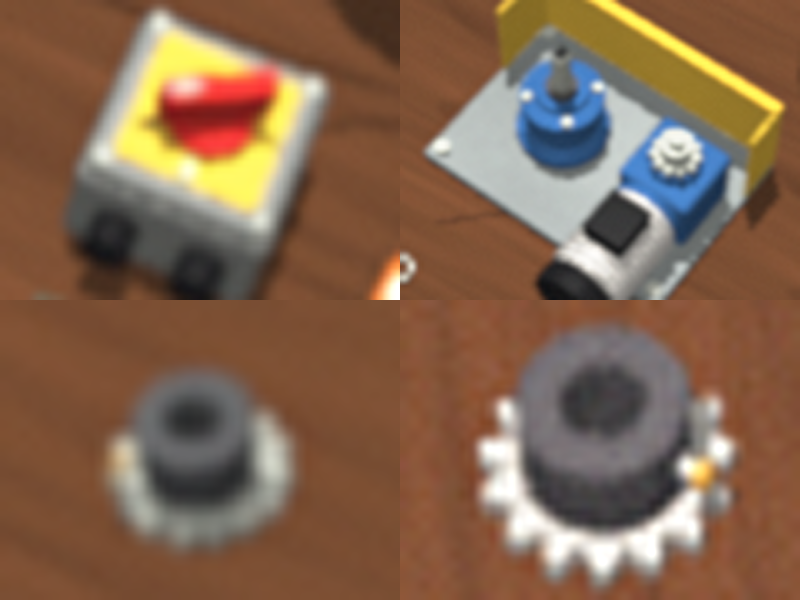

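The grey-enclosure isolator at (562,370) is the right one: red handle, yellow plate, white mark at the lower edge. The brown one stays alone. In the crop the pointer appears to be at the left end. The sprocket stands hub up, with its brass screw head towards -y (scene left) and +x (side right). Next, a close look with the wrist camera.

>>> move_arm(deltas=[{"x":10,"y":-10,"z":45},{"x":45,"y":-45,"z":50},{"x":80,"y":-80,"z":50},{"x":115,"y":-112,"z":50},{"x":150,"y":-145,"z":50},{"x":185,"y":-180,"z":50},{"x":220,"y":-210,"z":50},{"x":220,"y":-210,"z":50}])

```text
validation failed for argument at $.de...
```

Run:
```python
from h import *
s=robot.sense();i=robot.camera_info('wrist');c=snap('wrist','w1');print(s['time_s'],s['ee_pos'],s['tcp_rot'])
import json;i['world_from_camera']=np.array(i['world_from_camera']).tolist();json.dump({k:i[k] for k in('fx','fy','cx','cy','k1','world_from_camera')},open('w1.json','w'))
cv2.imwrite('pics/w1b.png',cv2.resize(c,(800,600),interpolation=cv2.INTER_CUBIC))
```

```text
0.15 [229.84532504 580.88670458 213.4665481 ] [-1.79944339e+02 -3.38411035e-03  1.58410172e+02]
```

View pics/w1b.png

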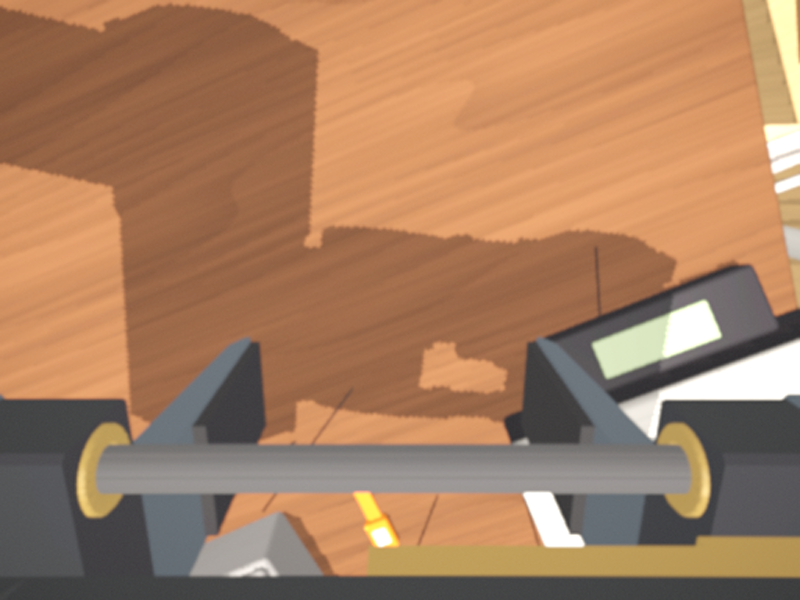

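The move was refused and no motion happened, so this view only shows bench beside the fingers. The useful area is above row 340, between the fingertips. I'll retry with all keys given.

>>> move_arm(deltas=[{"x":10,"y":-10,"z":45,"rx":0,"ry":0,"rz":0},{"x":45,"y":-40,"z":50,"rx":0,"ry":0,"rz":0},{"x":80,"y":-70,"z":50,"rx":0,"ry":0,"rz":0},{"x":115,"y":-100,"z":50,"rx":0,"ry":0,"rz":0},{"x":150,"y":-130,"z":50,"rx":0,"ry":0,"rz":0},{"x":185,"y":-160,"z":50,"rx":0,"ry":0,"rz":0},{"x":220,"y":-190,"z":50,"rx":0,"ry":0,"rz":0},{"x":255,"y":-220,"z":50,"rx":0,"ry":0,"rz":0}])

```text
time_s: 1.0
ee_pos: [486.0, 359.5, 263.5]
tcp_rot: [-180.0, -0.0, 158.4]
ft_force: [0.3, -0.0, -0.8]
opening: 1.0
```

>>> move_arm(deltas=[{"x":30,"y":-20,"z":0,"rx":0,"ry":0,"rz":0},{"x":35,"y":-20,"z":0,"rx":0,"ry":0,"rz":0}])

```text
time_s: 1.2
ee_pos: [524.1, 336.5, 263.2]
tcp_rot: [-179.9, 0.0, 158.2]
ft_force: [0.5, 1.0, 0.4]
opening: 1.001
```

```bash
cat >> h.py <<'E'
import json
def wsnap(f):
    s=robot.sense();i=robot.camera_info('wrist');c=snap('wrist',f);i={k:np.array(i[k]).tolist() for k in('fx','fy','cx','cy','k1','world_from_camera')};json.dump(i,open(f+'.json','w'))
    print(s['time_s'],s['ee_pos'],s['tcp_rot']); cv2.imwrite(f'pics/{f}b.png',cv2.resize(c,(800,600),interpolation=cv2.INTER_CUBIC)); return c,i
E
python3 -c "
from h import *
wsnap('w2')"
```

```text
1.2 [524.11286972 336.53035966 263.22720406] [-1.79930916e+02  3.73165535e-02  1.58199289e+02]
```

View pics/w2b.png

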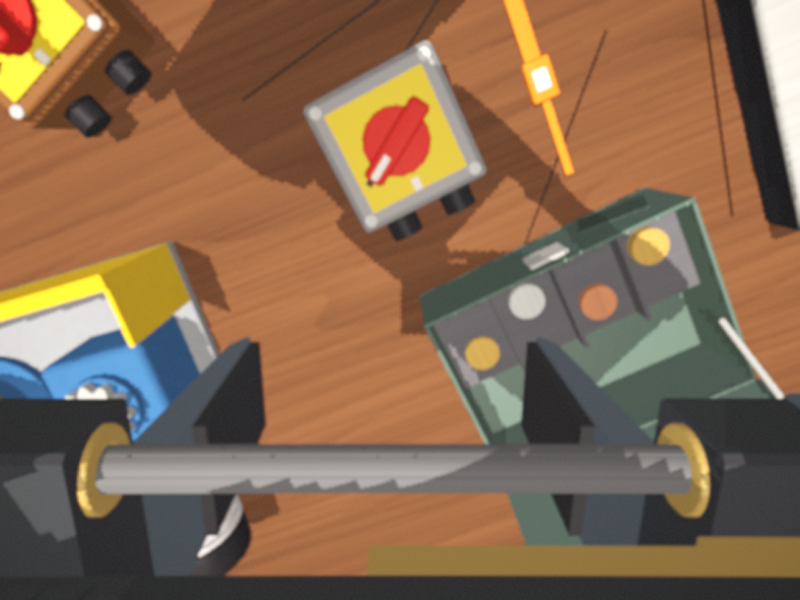

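The view shows the grey isolator with its handle bar running from the pointer end (372,182) to the far end (422,102). The white mark is at (417,184), about 60° anticlockwise from the pointer, so it is at ON. The cash tin's near corner is at (425,300).

Run:
```python
from h import *
i=json.load(open('w2.json'));k=.64
f=lambda p,z:at_z(i,p[0]*k,p[1]*k,z)[:2]
e1=f((372,182),102);e2=f((423,103),102);print('bar ends',e1,e2,np.linalg.norm(e1-e2),np.degrees(np.arctan2(*(e1-e2)[::-1])),'mid',(e1+e2)/2)
cs=[f(p,68) for p in((313,112),(426,50),(477,169),(371,224))];c=np.mean(cs,0);print('encl',cs,c)
m=f((417,184),68);print('mark ang',np.degrees(np.arctan2(*(m-c)[::-1])))
print('disc',f((397,140),78))
```

```text
bar ends [468.2977458  345.03552646] [437.54132152 390.00107895] 54.47805563055107 -55.627883901584184 mid [452.91953366 367.5183027 ]
encl [array([415.31231159, 324.17242466]), array([408.18206627, 405.0676572 ]), array([488.65214583, 411.04102353]), array([496.43571793, 331.25556559])] [452.14556041 367.88416774]
mark ang 4.561011996512272
disc [451.4645564  368.28321056]
```

>>> move_arm(deltas=[{"x":-35,"y":15,"z":0,"rx":0,"ry":0,"rz":-0.14},{"x":-72,"y":31.5,"z":0,"rx":0,"ry":0,"rz":-0.28},{"x":-72,"y":31.5,"z":-40,"rx":0,"ry":0,"rz":-0.42},{"x":-72,"y":31.5,"z":-80,"rx":0,"ry":0,"rz":-0.54},{"x":-72,"y":31.5,"z":-115,"rx":0,"ry":0,"rz":-0.59},{"x":-72,"y":31.5,"z":-150,"rx":0,"ry":0,"rz":-0.59},{"x":-72,"y":31.5,"z":-178,"rx":0,"ry":0,"rz":-0.59},{"x":-72,"y":31.5,"z":-179,"rx":0,"ry":0,"rz":-0.59}], fingers=0.6)

```text
time_s: 2.05
ee_pos: [448.5, 368.8, 81.1]
tcp_rot: [-179.6, -0.0, 124.5]
ft_force: [0.1, 0.9, 0.1]
opening: 0.599
```

>>> move_arm(deltas=[{"x":0,"y":0,"z":0,"rx":0,"ry":0,"rz":0},{"x":0,"y":0,"z":0,"rx":0,"ry":0,"rz":0},{"x":0,"y":0,"z":0,"rx":0,"ry":0,"rz":0},{"x":0,"y":0,"z":0,"rx":0,"ry":0,"rz":0},{"x":0,"y":0,"z":0,"rx":0,"ry":0,"rz":0}], fingers=0, squeeze=20)

```text
time_s: 2.55
ee_pos: [448.8, 369.0, 81.8]
tcp_rot: [-179.7, -0.0, 124.5]
ft_force: [-0.5, 0.2, 0.1]
opening: 0.197
```

>>> move_arm(deltas=[{"x":3,"y":-1,"z":0,"rx":0,"ry":0,"rz":0},{"x":3,"y":-1,"z":0,"rx":0,"ry":0,"rz":0},{"x":3,"y":-1,"z":0,"rx":0,"ry":0,"rz":0}])

```text
time_s: 2.85
ee_pos: [450.3, 368.7, 81.9]
tcp_rot: [-179.6, -0.1, 124.5]
ft_force: [-11.6, 10.1, 2.4]
opening: 0.149
```

>>> move_arm(deltas=[{"x":-0.5,"y":0,"z":0,"rx":0,"ry":0,"rz":0.14},{"x":-0.5,"y":0,"z":0,"rx":0,"ry":0,"rz":0.28},{"x":-0.5,"y":0,"z":0,"rx":0,"ry":0,"rz":0.42},{"x":-0.5,"y":0,"z":0,"rx":0,"ry":0,"rz":0.56},{"x":-0.5,"y":0,"z":0,"rx":0,"ry":0,"rz":0.7},{"x":-0.5,"y":0,"z":0,"rx":0,"ry":0,"rz":0.84},{"x":-0.5,"y":0,"z":0,"rx":0,"ry":0,"rz":0.97},{"x":-0.5,"y":0,"z":0,"rx":0,"ry":0,"rz":1.05}])

```text
time_s: 3.65
ee_pos: [449.3, 367.4, 81.9]
tcp_rot: [-179.5, -0.2, -175.1]
ft_force: [-0.9, -10.5, 3.7]
opening: 0.152
```

>>> move_arm(deltas=[{"x":0,"y":0,"z":0,"rx":0,"ry":0,"rz":0.05},{"x":0,"y":0,"z":0,"rx":0,"ry":0,"rz":0.07},{"x":0,"y":0,"z":0,"rx":0,"ry":0,"rz":0.07}])

```text
time_s: 3.95
ee_pos: [449.4, 367.3, 82.0]
tcp_rot: [-179.5, -0.2, -171.1]
ft_force: [0.8, -1.5, -1.6]
opening: 0.165
```

```bash
python3 -c "
from h import *
print(robot.sense())"
```

```text
{'time_s': 3.95, 'joint_positions': array([ 33.59608538,  33.92471604,  91.10037592,  -0.460666  ,
        55.3997627 , -65.03695902]), 'qvel': array([-0.04241702,  0.08170968, -0.06013662, -0.0780534 , -0.04229099,
        1.41595277]), 'joint_torque': array([ 1.86394773e+00, -8.69349504e+01, -2.83029038e+01,  5.42543794e-02,
        1.53617881e-02, -1.60844620e+00]), 'ee_pos': array([449.41720311, 367.29797918,  81.99401453]), 'tcp_rot': array([-179.47832959,   -0.22673648, -171.10499311]), 'ft_force': array([ 0.83731225, -1.53065239, -1.61649188]), 'ft_torque': array([-0.28856061, -0.17514663, -0.75151846]), 'opening': 0.1649741902526611}
```

The handle turned 64° and the stop now pushes back with 0.75 N m, well over the drag, so the isolator is OFF. Next: release, lift and look at the drive.

>>> move_arm(deltas=[{"x":0,"y":0,"z":0,"rx":0,"ry":0,"rz":-0.02},{"x":0,"y":0,"z":0,"rx":0,"ry":0,"rz":-0.05},{"x":0,"y":0,"z":5,"rx":0,"ry":0,"rz":-0.05},{"x":0,"y":0,"z":50,"rx":0,"ry":0,"rz":-0.05},{"x":0,"y":0,"z":100,"rx":0,"ry":0,"rz":-0.05},{"x":0,"y":0,"z":150,"rx":0,"ry":0,"rz":-0.05},{"x":0,"y":0,"z":200,"rx":0,"ry":0,"rz":-0.05},{"x":16,"y":-35,"z":220,"rx":0,"ry":0,"rz":-0.05}], fingers=0.8)

```text
time_s: 4.75
ee_pos: [465.6, 335.3, 307.5]
tcp_rot: [-179.7, 0.1, -173.8]
ft_force: [1.5, -0.7, -0.1]
opening: 0.794
```

>>> move_arm(deltas=[{"x":18,"y":-45,"z":0,"rx":0,"ry":0,"rz":0},{"x":37,"y":-90,"z":0,"rx":0,"ry":0,"rz":0},{"x":55,"y":-135,"z":0,"rx":0,"ry":0,"rz":0},{"x":74,"y":-180,"z":0,"rx":0,"ry":0,"rz":0},{"x":92,"y":-225,"z":0,"rx":0,"ry":0,"rz":0},{"x":111,"y":-270,"z":0,"rx":0,"ry":0,"rz":0},{"x":130,"y":-315,"z":0,"rx":0,"ry":0,"rz":0},{"x":150,"y":-355,"z":0,"rx":0,"ry":0,"rz":0}])

```text
time_s: 5.55
ee_pos: [615.9, -22.0, 308.1]
tcp_rot: [-179.7, 0.2, -173.8]
ft_force: [0.9, 0.8, 1.1]
opening: 0.797
```

>>> move_arm(deltas=[{"x":0,"y":0,"z":0,"rx":0,"ry":0,"rz":0},{"x":0,"y":0,"z":0,"rx":0,"ry":0,"rz":0}])

```text
time_s: 5.75
ee_pos: [616.0, -23.0, 308.2]
tcp_rot: [-179.7, 0.2, -174.0]
ft_force: [0.1, 0.6, -0.2]
opening: 0.8
```

```bash
python3 -c "
from h import *
wsnap('w3')"
```

```text
5.75 [615.9831769  -22.9847582  308.22307115] [-1.79705716e+02  1.55812071e-01 -1.73950249e+02]
```

View pics/w3b.png

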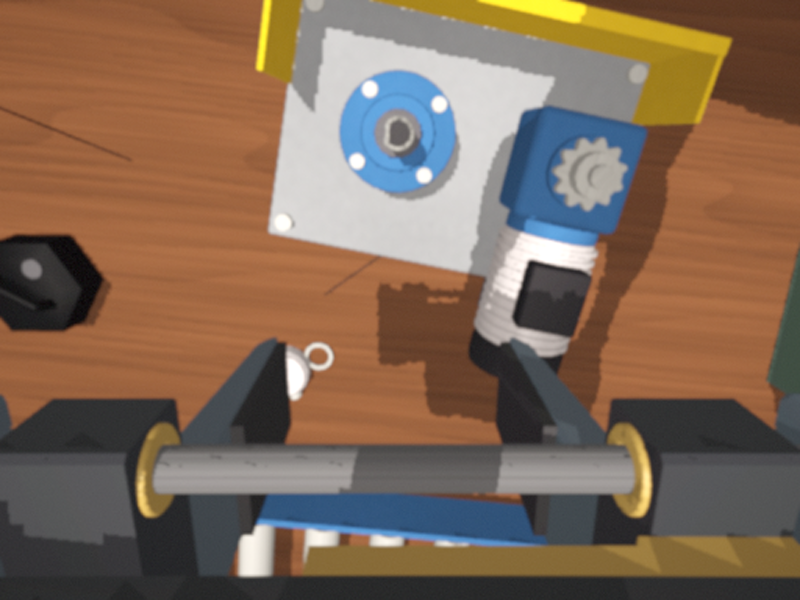

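The view shows the drive. The spindle end is at (398,133), blue flange bolts are at (370,89), (439,104), (357,161) and (424,175), and the plate bolts are at (283,222), (315,3) and (638,73). The gearbox sprocket is at about (600,172). I'll measure these and enlarge the spindle.

Run:
```python
from h import *
i=json.load(open('w3.json'));k=.64
f=lambda p,z:at_z(i,p[0]*k,p[1]*k,z)[:2]
ang=lambda v:np.degrees(np.arctan2(v[1],v[0]))
S=f((398,133),146);G=f((601,171),126);print('S',S,'G',G,np.linalg.norm(G-S),'drive x from SG',ang(G-S)-90)
B=[f(p,10) for p in((283,222),(315,3),(638,73))];print(B,ang(B[0]-B[1]),ang(B[2]-B[1])-90)
e=[f(p,6) for p in((270,233),(478,274))];print('edge',ang(e[1]-e[0])-90)
g=[f(p,112) for p in((272,2),(731,40))];
F=[f(p,40) for p in((370,89),(439,104),(357,161),(424,175))];print('flange ctr',np.mean(F,0))
print('camera',np.array(i['world_from_camera'])[:3,3])
c=cv2.imread('pics/w3.png');big(c,225,55,285,115,10,'c3')
```

```text
S [532.97351565 -29.70854569] G [542.48928685 102.56924226] 132.61961803523158 drive x from SG -4.114643469133384
[array([ 618.32750271, -121.77912487]), array([ 443.61975518, -104.37305797]), array([466.91348032, 158.77615297])] -5.689581397536824 -5.058584592148094
edge -5.245352833229816
flange ctr [533.15105527 -29.68634966]
camera [532.51206699 -31.04729387 479.75833072]
```

View pics/c3.png

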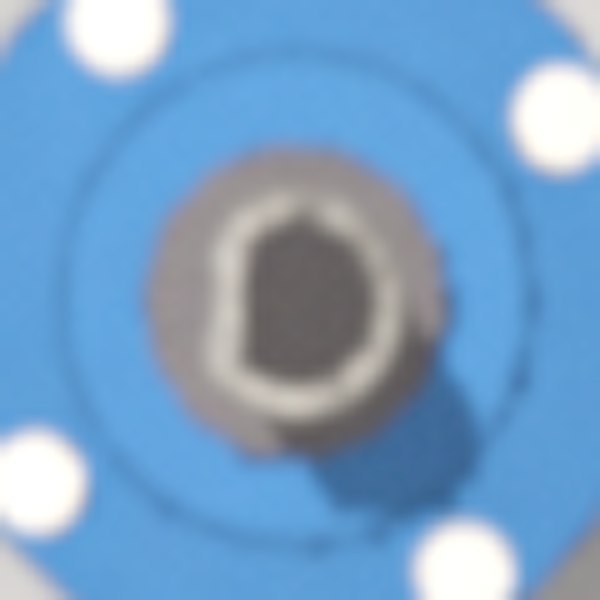

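The crop shows the D-shaped shaft end clearly. The flat is on the left, running from (228,235) to (215,375), so it faces about -89° in world. The drive's +x is at about -5.2°, so the spindle needs about +84°. The spindle axis is at about (533,-29.7). I'll grip the flat with the jaws at yaw 1°, which keeps the last joint in range, and feel for 17 mm.

>>> move_arm(deltas=[{"x":-20,"y":-2,"z":0,"rx":0,"ry":0,"rz":-0.145},{"x":-40,"y":-4,"z":-10,"rx":0,"ry":0,"rz":-0.29},{"x":-60,"y":-6,"z":-20,"rx":0,"ry":0,"rz":-0.435},{"x":-83,"y":-7,"z":-30,"rx":0,"ry":0,"rz":-0.58},{"x":-83,"y":-7,"z":-40,"rx":0,"ry":0,"rz":-0.725},{"x":-83,"y":-7,"z":-50,"rx":0,"ry":0,"rz":-0.87},{"x":-83,"y":-7,"z":-60,"rx":0,"ry":0,"rz":-1.015},{"x":-83,"y":-7,"z":-70,"rx":0,"ry":0,"rz":-1.16}], fingers=0.6)

```text
time_s: 6.6
ee_pos: [532.1, -27.4, 238.4]
tcp_rot: [-179.7, 0.2, 119.4]
ft_force: [1.2, 0.5, -0.0]
opening: 0.604
```

>>> move_arm(deltas=[{"x":0,"y":0,"z":-10,"rx":0,"ry":0,"rz":-0.145},{"x":0,"y":0,"z":-20,"rx":0,"ry":0,"rz":-0.29},{"x":0,"y":0,"z":-30,"rx":0,"ry":0,"rz":-0.435},{"x":0,"y":0,"z":-40,"rx":0,"ry":0,"rz":-0.58},{"x":0,"y":0,"z":-40,"rx":0,"ry":0,"rz":-0.725},{"x":0,"y":0,"z":-40,"rx":0,"ry":0,"rz":-0.87},{"x":0,"y":0,"z":-40,"rx":0,"ry":0,"rz":-1.015},{"x":0,"y":0,"z":-40,"rx":0,"ry":0,"rz":-1.16}])

```text
time_s: 7.4
ee_pos: [531.7, -25.9, 198.8]
tcp_rot: [-179.7, 0.1, 52.7]
ft_force: [-0.1, -0.6, 0.1]
opening: 0.6
```

Now yaw 52.7 → 1 (-0.90 rad) and back to y ≈ -29.7.

>>> move_arm(deltas=[{"x":1,"y":-4,"z":0,"rx":0,"ry":0,"rz":-0.145},{"x":1,"y":-4,"z":0,"rx":0,"ry":0,"rz":-0.29},{"x":1,"y":-4,"z":0,"rx":0,"ry":0,"rz":-0.435},{"x":1,"y":-4,"z":0,"rx":0,"ry":0,"rz":-0.58},{"x":1,"y":-4,"z":0,"rx":0,"ry":0,"rz":-0.725},{"x":1,"y":-4,"z":0,"rx":0,"ry":0,"rz":-0.85},{"x":1,"y":-4,"z":0,"rx":0,"ry":0,"rz":-0.9},{"x":1,"y":-4,"z":0,"rx":0,"ry":0,"rz":-0.9}])

```text
time_s: 8.2
ee_pos: [532.3, -28.6, 199.2]
tcp_rot: [-179.7, 0.1, 1.2]
ft_force: [1.0, -0.3, 0.4]
opening: 0.597
```

>>> move_arm(deltas=[{"x":0.5,"y":-1,"z":-40,"rx":0,"ry":0,"rz":0},{"x":0.5,"y":-1,"z":-80,"rx":0,"ry":0,"rz":0},{"x":0.5,"y":-1,"z":-97,"rx":0,"ry":0,"rz":0},{"x":0.5,"y":-1,"z":-97,"rx":0,"ry":0,"rz":0}])

```text
time_s: 8.6
ee_pos: [531.1, -28.5, 100.4]
tcp_rot: [-179.7, 0.4, 1.3]
ft_force: [-0.2, 0.3, -0.1]
opening: 0.602
```

>>> move_arm(deltas=[{"x":0,"y":0,"z":0,"rx":0,"ry":0,"rz":0},{"x":0,"y":0,"z":0,"rx":0,"ry":0,"rz":0},{"x":0,"y":0,"z":0,"rx":0,"ry":0,"rz":0},{"x":0,"y":0,"z":0,"rx":0,"ry":0,"rz":0},{"x":0,"y":0,"z":0,"rx":0,"ry":0,"rz":0},{"x":0,"y":0,"z":0,"rx":0,"ry":0,"rz":0},{"x":0,"y":0,"z":0,"rx":0,"ry":0,"rz":0}], fingers=0, squeeze=30)

```text
time_s: 9.3
ee_pos: [531.4, -28.6, 100.9]
tcp_rot: [-179.7, 0.3, 1.4]
ft_force: [-1.0, -0.4, 6.4]
opening: 0.181
```

```bash
python3 -c "
from h import *
s=robot.sense();print(s['opening']*91,s['ft_force'],s['ft_torque'],s['ee_pos'],s['joint_positions'])"
```

```text
16.50530268334427 [-0.98557751 -0.39583541  6.37020954] [-0.45063215  0.35043061 -0.03024978] [531.40903764 -28.60733432 100.86895109] [-9.66493063 29.307069   97.20955323  0.28468458 53.84725182 78.81422379]
```

Opening is 16.5 mm, so the fingers are on the flat (a round section would read about 20). Now turning by +83.4° (1.456 rad).

>>> move_arm(deltas=[{"x":0.5,"y":0,"z":0,"rx":0,"ry":0,"rz":0.14},{"x":0.5,"y":0,"z":0,"rx":0,"ry":0,"rz":0.28},{"x":0.5,"y":0,"z":0,"rx":0,"ry":0,"rz":0.42},{"x":0.5,"y":0,"z":0,"rx":0,"ry":0,"rz":0.56},{"x":0.5,"y":0,"z":0,"rx":0,"ry":0,"rz":0.7},{"x":0.5,"y":0,"z":0,"rx":0,"ry":0,"rz":0.84},{"x":0.5,"y":0,"z":0,"rx":0,"ry":0,"rz":0.95},{"x":0.5,"y":0,"z":0,"rx":0,"ry":0,"rz":0.95}])

```text
time_s: 10.1
ee_pos: [530.7, -30.0, 100.8]
tcp_rot: [-179.7, 0.5, 56.1]
ft_force: [-9.3, -13.9, 5.5]
opening: 0.179
```

Another 28.7° (0.50 rad).

>>> move_arm(deltas=[{"x":0,"y":0,"z":0,"rx":0,"ry":0,"rz":0.14},{"x":0,"y":0,"z":0,"rx":0,"ry":0,"rz":0.28},{"x":0,"y":0,"z":0,"rx":0,"ry":0,"rz":0.42},{"x":0,"y":0,"z":0,"rx":0,"ry":0,"rz":0.5},{"x":0,"y":0,"z":0,"rx":0,"ry":0,"rz":0.5},{"x":0,"y":0,"z":0,"rx":0,"ry":0,"rz":0.5},{"x":0,"y":0,"z":0,"rx":0,"ry":0,"rz":0.5}])

```text
time_s: 10.8
ee_pos: [530.9, -30.9, 100.9]
tcp_rot: [-179.7, 0.5, 84.7]
ft_force: [0.1, -11.0, -2.9]
opening: 0.186
```

```bash
python3 -c "
from h import *
s=robot.sense();print(s['opening']*91,s['ft_force'],s['ft_torque'],s['ee_pos'],s['tcp_rot'],s['joint_positions'])"
```

```text
16.968977738411258 [  0.0641209  -10.99440199  -2.85136569] [-1.54370058 -0.28518716  0.03959492] [530.90571965 -30.91080656 100.90691151] [-179.69487633    0.54723733   84.71431384] [-9.38820313 29.27743331 97.26900621 -0.70417019 53.72083011 -3.68306072]
```

It still reads 17 mm, so the flat is square to the jaws at yaw 84.7° (drive x ≈ -5.2°). From both grips the axis is at about (532.4,-30.1). Release, lift and go to view the sprocket, passing high over everything.

>>> move_arm(deltas=[{"x":0,"y":0,"z":0,"rx":0,"ry":0,"rz":0},{"x":0,"y":0,"z":0,"rx":0,"ry":0,"rz":0},{"x":0,"y":0,"z":10,"rx":0,"ry":0,"rz":0},{"x":0,"y":0,"z":60,"rx":0,"ry":0,"rz":0},{"x":0,"y":0,"z":110,"rx":0,"ry":0,"rz":0},{"x":0,"y":0,"z":160,"rx":0,"ry":0,"rz":0},{"x":-10,"y":-10,"z":190,"rx":0,"ry":0,"rz":-0.14},{"x":-30,"y":-30,"z":200,"rx":0,"ry":0,"rz":-0.28}], fingers=0.8)

```text
time_s: 11.6
ee_pos: [502.4, -60.6, 305.2]
tcp_rot: [180.0, 0.5, 68.5]
ft_force: [0.9, -0.7, -1.0]
opening: 0.796
```

>>> move_arm(deltas=[{"x":-20,"y":-25,"z":0,"rx":0,"ry":0,"rz":-0.14},{"x":-40,"y":-50,"z":0,"rx":0,"ry":0,"rz":-0.28},{"x":-60,"y":-75,"z":0,"rx":0,"ry":0,"rz":-0.42},{"x":-80,"y":-100,"z":0,"rx":0,"ry":0,"rz":-0.56},{"x":-100,"y":-130,"z":0,"rx":0,"ry":0,"rz":-0.7},{"x":-120,"y":-160,"z":0,"rx":0,"ry":0,"rz":-0.84},{"x":-135,"y":-185,"z":0,"rx":0,"ry":0,"rz":-0.98},{"x":-150,"y":-205,"z":0,"rx":0,"ry":0,"rz":-1.12}])

```text
time_s: 12.4
ee_pos: [351.5, -266.7, 306.0]
tcp_rot: [179.9, 0.4, 3.9]
ft_force: [0.7, -0.5, -0.1]
opening: 0.804
```

>>> move_arm(deltas=[{"x":-5,"y":-10,"z":0,"rx":0,"ry":0,"rz":-0.14},{"x":-10,"y":-20,"z":0,"rx":0,"ry":0,"rz":-0.28},{"x":-15,"y":-27,"z":0,"rx":0,"ry":0,"rz":-0.4},{"x":-15,"y":-27,"z":0,"rx":0,"ry":0,"rz":-0.4},{"x":-15,"y":-27,"z":0,"rx":0,"ry":0,"rz":-0.4}])

```text
time_s: 12.9
ee_pos: [336.5, -293.4, 306.5]
tcp_rot: [179.9, 0.4, -18.8]
ft_force: [-0.8, -0.2, 0.5]
opening: 0.8
```

```bash
python3 -c "
from h import *
wsnap('w4')"
```

```text
12.9 [ 336.54822413 -293.4116657   306.47320585] [179.91746359   0.41160718 -18.79368449]
```

View pics/w4b.png

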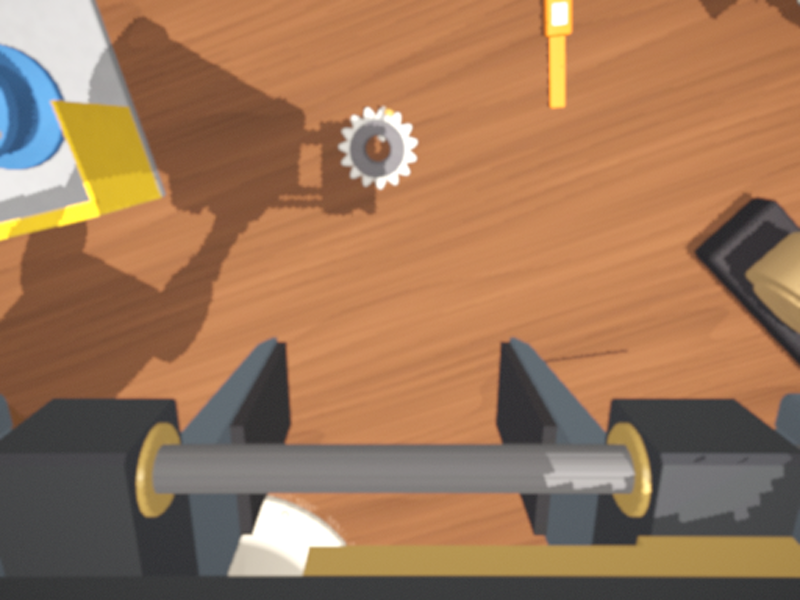

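The sprocket is at (378,148), with the brass screw showing near (388,112) and the screw tip inside the bore at (381,140). I need a closer crop.

```bash
python3 -c "
from h import *
c=cv2.imread('pics/w4.png');big(c,212,65,272,125,10,'c4')"
```

```text
(no output)
```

View pics/c4.png

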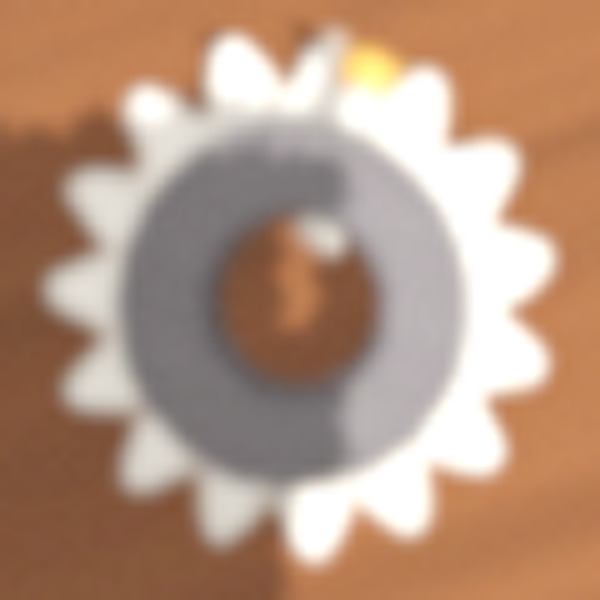

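Run:
```python
from h import *
i=json.load(open('w4.json'))
f=lambda p,z:at_z(i,212+p[0]/10-.45,65+p[1]/10-.45,z)[:2]
ang=lambda v:(np.degrees(np.arctan2(v[1],v[0])),np.linalg.norm(v))
C=f((295,300),36);C2=f((298,298),8);print(C,C2)
C=(C+C2)/2
for p in((368,65),(370,68)): print(ang(f(p,24)-C))
print('tip',ang(f((325,235),24)-C))
print('hubR',np.linalg.norm(f((295,130),36)-f((295,470),36))/2)
```

```text
[ 408.35797168 -304.76335972] [ 407.89177862 -304.21759224]
(np.float64(-36.923728814962864), np.float64(29.64712501615662))
(np.float64(-37.599751650124226), np.float64(29.391146801026874))
tip (np.float64(-44.166319380245746), np.float64(8.701438845163459))
hubR 20.295859679929503
```

Screw direction is about -38°, with a radius of 29.6 (expected 31), and the sprocket centre is at about (408,-304.5). Both are plausible. Now gripping with the jaws perpendicular to the screw (yaw -38°).

>>> move_arm(deltas=[{"x":36,"y":-5,"z":-30,"rx":0,"ry":0,"rz":-0.14},{"x":71.5,"y":-11,"z":-70,"rx":0,"ry":0,"rz":-0.28},{"x":71.5,"y":-11,"z":-115,"rx":0,"ry":0,"rz":-0.335},{"x":71.5,"y":-11,"z":-160,"rx":0,"ry":0,"rz":-0.335},{"x":71.5,"y":-11,"z":-200,"rx":0,"ry":0,"rz":-0.335},{"x":71.5,"y":-11,"z":-230,"rx":0,"ry":0,"rz":-0.335},{"x":71.5,"y":-11,"z":-250,"rx":0,"ry":0,"rz":-0.335},{"x":71.5,"y":-11,"z":-250,"rx":0,"ry":0,"rz":-0.335}], fingers=0.85)

```text
time_s: 13.75
ee_pos: [407.4, -302.8, 54.4]
tcp_rot: [179.9, 0.7, -37.8]
ft_force: [-0.4, 0.5, 0.2]
opening: 0.851
```

>>> move_arm(deltas=[{"x":0.6,"y":-1.7,"z":-25,"rx":-0.0075,"ry":-0.0096,"rz":0},{"x":0.6,"y":-1.7,"z":-41,"rx":-0.0075,"ry":-0.0096,"rz":0},{"x":0.6,"y":-1.7,"z":-42,"rx":-0.0075,"ry":-0.0096,"rz":0},{"x":0.6,"y":-1.7,"z":-42,"rx":-0.0075,"ry":-0.0096,"rz":0}])

```text
time_s: 14.15
ee_pos: [408.5, -304.6, 13.4]
tcp_rot: [179.9, -0.1, -37.7]
ft_force: [-0.6, 0.7, 0.5]
opening: 0.846
```

>>> move_arm(deltas=[{"x":0,"y":0,"z":0,"rx":0,"ry":0,"rz":0},{"x":0,"y":0,"z":0,"rx":0,"ry":0,"rz":0},{"x":0,"y":0,"z":0,"rx":0,"ry":0,"rz":0},{"x":0,"y":0,"z":0,"rx":0,"ry":0,"rz":0},{"x":0,"y":0,"z":0,"rx":0,"ry":0,"rz":0},{"x":0,"y":0,"z":0,"rx":0,"ry":0,"rz":0},{"x":0,"y":0,"z":0,"rx":0,"ry":0,"rz":0}], fingers=0, squeeze=40)

```text
time_s: 14.85
ee_pos: [408.6, -304.7, 13.7]
tcp_rot: [179.9, -0.1, -37.7]
ft_force: [-0.4, 0.8, 6.5]
opening: 0.478
```

The opening is 43.5 mm, so the fingers are on the 45 mm hub. Lift and check the hold.

>>> move_arm(deltas=[{"x":0,"y":0,"z":20,"rx":0,"ry":0,"rz":0},{"x":0,"y":0,"z":60,"rx":0,"ry":0,"rz":0},{"x":0,"y":0,"z":110,"rx":0,"ry":0,"rz":0},{"x":0,"y":0,"z":160,"rx":0,"ry":0,"rz":0},{"x":0,"y":0,"z":190,"rx":0,"ry":0,"rz":0},{"x":0,"y":0,"z":190,"rx":0,"ry":0,"rz":0},{"x":0,"y":0,"z":190,"rx":0,"ry":0,"rz":0}])

```text
time_s: 15.55
ee_pos: [408.4, -304.5, 203.4]
tcp_rot: [179.9, -0.1, -37.7]
ft_force: [-0.1, 0.4, -4.3]
opening: 0.477
```

```bash
python3 -c "
from h import *
s=robot.sense();print(s['ft_force'],s['ft_torque'],s['opening']*91)
c,i=wsnap('w5');big(c,150,170,350,320,4,'c5')"
```

```text
[-0.14659815  0.44750544 -4.29762238] [-0.01227941  0.21847366 -0.02819859] 43.37376370216155
15.55 [ 408.39523479 -304.54152041  203.42199297] [ 1.79936719e+02 -1.05495737e-01 -3.77265084e+01]
```

View pics/c5.png

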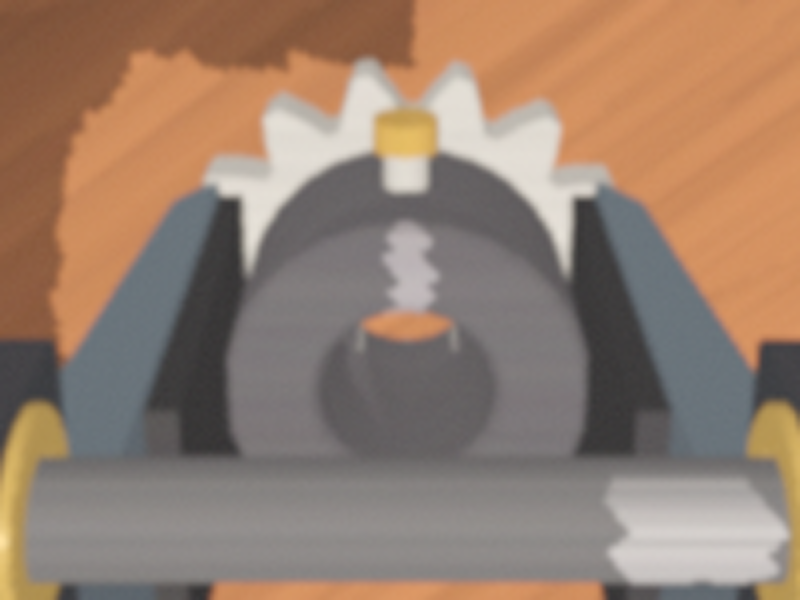

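The sprocket is held squarely: the screw's brass head (406,130) is on the tool's centre column (405), pointing along tool +x. The bore is centred on column 407. I'll work out its offset along tool x.

Run:
```python
from h import *
from scipy.optimize import least_squares
i=json.load(open('w5.json'));T=np.array([408.395,-304.54,203.42]);y=np.radians(-37.73)
X=np.array([np.cos(y),np.sin(y),0]);Y=np.array([np.sin(y),-np.cos(y),0]);Z=np.array([0,0,1.])
def px(p,q): 
    u=proj(i,T+X*p[0]+Y*p[1]+Z*p[2]+X*q[0]+Y*q[1]+Z*q[2]);return (np.array(u)-[150,170])*4+1.5
def res(p):
    r=[]
    t=np.linspace(0,2*np.pi,181);c=lambda R,z:np.array([px(p,(R*np.cos(a),R*np.sin(a),z)) for a in t])
    b=c(10.9,36);h=c(22.5,36)
    r+=[b[:,1].min()-310,b[:,0].min()-319,b[:,0].max()-495,h[:,1].min()-222,h[:,0].min()-228,h[:,0].max()-586]
    r+=[px(p,(31,0,26))[1]-115]
    d=px(p,(33,6.5,8));r+=[(px(p,(33,0,8))[1]-60)*.5]
    return r
s=least_squares(res,[0,0,-13]);print(s.x,s.fun)
```

```text
[ -1.14287776  -0.15046301 -14.95767513] [-3.91123714 -0.27029197  0.29348765 -4.79519548 -3.39517803  3.37325123
  7.51863481  3.25869988]
```

>>> move_arm(deltas=[{"x":15,"y":35,"z":0,"rx":0,"ry":0,"rz":0.07},{"x":32,"y":70,"z":0,"rx":0,"ry":0,"rz":0.15},{"x":48,"y":106,"z":0,"rx":0,"ry":0,"rz":0.22},{"x":64,"y":142,"z":0,"rx":0,"ry":0,"rz":0.3},{"x":82,"y":180,"z":0,"rx":0,"ry":0,"rz":0.38},{"x":100,"y":220,"z":0,"rx":0,"ry":0,"rz":0.46},{"x":118,"y":258,"z":0,"rx":0,"ry":0,"rz":0.54},{"x":124.8,"y":274.3,"z":0,"rx":0,"ry":0,"rz":0.566}])

```text
time_s: 16.4
ee_pos: [532.9, -26.7, 200.4]
tcp_rot: [-180.0, 0.2, -5.0]
ft_force: [0.4, -1.0, -2.2]
opening: 0.478
```

>>> move_arm(deltas=[{"x":0,"y":0,"z":-5,"rx":0,"ry":0,"rz":0},{"x":0,"y":0,"z":-10,"rx":0,"ry":0,"rz":0},{"x":0,"y":0,"z":-10,"rx":0,"ry":0,"rz":0}])

```text
time_s: 16.7
ee_pos: [531.5, -27.3, 188.6]
tcp_rot: [-180.0, 0.4, -5.1]
ft_force: [0.8, 0.2, -3.6]
opening: 0.478
```

>>> move_arm(deltas=[{"x":1.7,"y":-2.9,"z":-8,"rx":0,"ry":-0.007,"rz":-0.003},{"x":1.7,"y":-2.9,"z":-16,"rx":0,"ry":-0.007,"rz":-0.003},{"x":1.7,"y":-2.9,"z":-16,"rx":0,"ry":-0.007,"rz":-0.003},{"x":1.7,"y":-2.9,"z":-16,"rx":0,"ry":-0.007,"rz":-0.003}])

```text
time_s: 17.1
ee_pos: [533.0, -30.5, 172.4]
tcp_rot: [-180.0, 0.0, -5.3]
ft_force: [0.1, -0.5, -3.0]
opening: 0.478
```

>>> move_arm(deltas=[{"x":0.2,"y":0.3,"z":-4,"rx":0,"ry":0,"rz":0},{"x":0.2,"y":0.3,"z":-8,"rx":0,"ry":0,"rz":0},{"x":0.2,"y":0.3,"z":-11,"rx":0,"ry":0,"rz":0},{"x":0.2,"y":0.3,"z":-14,"rx":0,"ry":0,"rz":0},{"x":0.2,"y":0.3,"z":-17,"rx":0,"ry":0,"rz":0},{"x":0.2,"y":0.3,"z":-17,"rx":0,"ry":0,"rz":0}])

```text
time_s: 17.7
ee_pos: [533.0, -30.1, 154.9]
tcp_rot: [-180.0, 0.1, -5.3]
ft_force: [-0.0, 0.5, -3.9]
opening: 0.478
```

It has entered without force. Continue, watching for the screw tip meeting the shaft end at TCP z ≈ 140.

>>> move_arm(deltas=[{"x":0,"y":0,"z":-4,"rx":0,"ry":0,"rz":0},{"x":0,"y":0,"z":-8,"rx":0,"ry":0,"rz":0},{"x":0,"y":0,"z":-11,"rx":0,"ry":0,"rz":0},{"x":0,"y":0,"z":-14,"rx":0,"ry":0,"rz":0},{"x":0,"y":0,"z":-17,"rx":0,"ry":0,"rz":0},{"x":0,"y":0,"z":-20,"rx":0,"ry":0,"rz":0},{"x":0,"y":0,"z":-20,"rx":0,"ry":0,"rz":0}])

```text
time_s: 18.4
ee_pos: [533.0, -30.2, 134.6]
tcp_rot: [-180.0, 0.1, -5.3]
ft_force: [0.7, 0.4, -3.0]
opening: 0.48
```

The screw has passed the shaft end with no force, so it is over the flat. On down to the shoulder (TCP ≈ 107.5).

>>> move_arm(deltas=[{"x":0,"y":0,"z":-5,"rx":0,"ry":0,"rz":0},{"x":0,"y":0,"z":-10,"rx":0,"ry":0,"rz":0},{"x":0,"y":0,"z":-15,"rx":0,"ry":0,"rz":0},{"x":0,"y":0,"z":-20,"rx":0,"ry":0,"rz":0},{"x":0,"y":0,"z":-23,"rx":0,"ry":0,"rz":0},{"x":0,"y":0,"z":-25,"rx":0,"ry":0,"rz":0},{"x":0,"y":0,"z":-25,"rx":0,"ry":0,"rz":0}])

```text
time_s: 19.1
ee_pos: [533.1, -30.2, 109.4]
tcp_rot: [-180.0, 0.1, -5.3]
ft_force: [1.5, -0.3, -3.5]
opening: 0.477
```

>>> move_arm(deltas=[{"x":0,"y":0,"z":-1.5,"rx":0,"ry":0,"rz":0},{"x":0,"y":0,"z":-3,"rx":0,"ry":0,"rz":0},{"x":0,"y":0,"z":-3,"rx":0,"ry":0,"rz":0}], squeeze=60)

```text
time_s: 19.4
ee_pos: [533.1, -30.2, 107.5]
tcp_rot: [-180.0, 0.0, -5.3]
ft_force: [-5.5, 0.1, 19.9]
opening: 0.475
```

It is seated: contact came at TCP z 107.5 as predicted, with 20 N upward on the tool (over 23 N on the shoulder). One last check picture.

Run:
```python
from h import *
c,i=wsnap('w6');s=robot.sense();print(s['ft_force'],s['opening'])
# plate corner/edge prediction for drive yaw -5.2, axis (532.4,-30.1)
for a in(-5.2,):
  R=np.array([[np.cos(np.radians(a)),-np.sin(np.radians(a))],[np.sin(np.radians(a)),np.cos(np.radians(a))]])
  for q,z in(((105,-95),6),((105,60),6),((31,0),116+4)):
    p=R@np.array(q)+[532.4,-30.1];u=proj(i,(*p,z));print(q,np.array(u)/.64)
```

```text
19.4 [533.1382054  -30.17096313 107.50877426] [-1.79964123e+02  1.64971327e-02 -5.26699696e+00]
[-5.65619682  0.68120454 20.51113129] 0.47466937393886904
(105, -95) [592.15760271  89.08179733]
(105, 60) [266.5323653   89.50717405]
(31, 0) [392.38311437 313.41851746]
```

View pics/w6b.png

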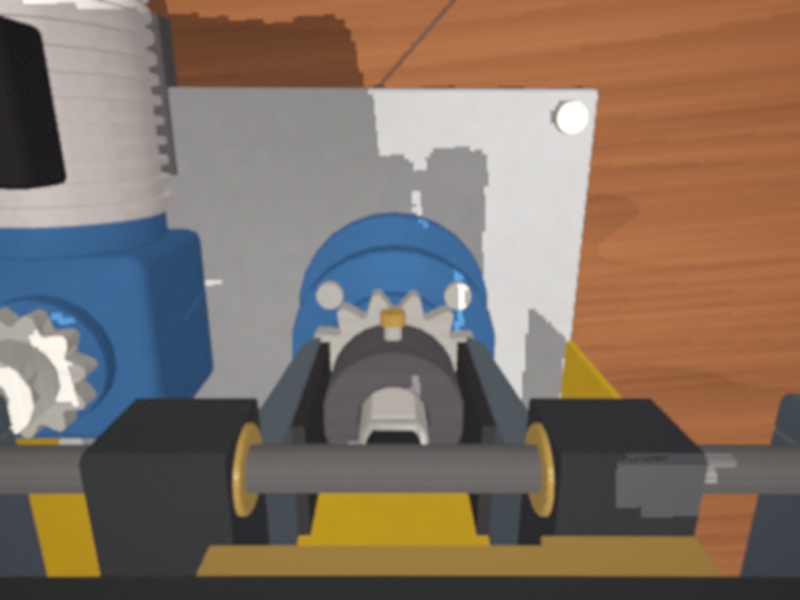

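The plate's open edge runs from (170,87) to (597,90), square to the tool to within about 0.5° and where predicted. The brass screw head is at (393,317) as predicted, and the shaft's flat faces the screw. Handing in.

```bash
python3 -c "
from h import *
print(robot.sense()['ft_force']);print(robot.sign_off());print(robot.sense()['ft_force'])"
```

```text
[-5.65619682  0.68120454 20.51113129]
the job is handed in; nothing more can be done
None
the job is handed in; nothing more can be done
```

The job is done and handed in; no verdict was reported.

- **Isolator:** I turned the red handle on the grey enclosure 64° anticlockwise until its stop pushed back with 0.75 N m. The brown look-alike was not touched.
- **Spindle:** I gripped it on its flat (opening 16.5–17 mm, where a round section would read about 20) and turned it about 83°. The flat then faced -5.3°, against -5.2° measured for the guard's open side.
- **Sprocket:** I gripped the hub and lowered it with the screw over the flat. It met no resistance where a screw off the flat would have stopped, and it seated at the height predicted from where I gripped it.
- **Last checks:** The tool read 20.5 N upward, so the sprocket presses on the shoulder with about 24 N at a 60 N grip setting. The final picture shows the screw and flat square to the plate's open edge to within about 0.5°.
- **What disagreed:** My first rough position for the sprocket, from the two fixed cameras, was about 5 mm off the wrist-camera one, so I used the wrist camera. The first move call was refused and nothing moved. The arm was driven clear of the other loose items and no unexpected contact force appeared, but I did not photograph them all again at the end.

The clock stood at 19.4 s of the 72 s allowed.

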